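# Sort two sample tubes by length with the gap gauge

## Robot

A 7-joint arm with a two-finger parallel gripper is mounted at the origin on the work surface. World frame = base frame: x ahead of the robot, y to its left, z up, the work surface at z = 0. Lengths are in m, angles in rad, forces in N, time in s.
With the tool pointing down it reaches from about 0.4 to 0.9 m from the base axis. Payload 5.6 kg.
Tool frame: the origin (TCP) lies between the finger pads; the fingertips stand ctrl.tcp_to_tips ahead of it and the grasp point (between the pads) lies 11 mm behind it (ctrl.tcp_to_tips is the distance from the TCP to the fingertips, in m); z points along the fingers, y is the line along which they close (so a half turn about z gives the same grasp; the last joint's range is limited). The gripper opens to 92 mm and grips with 3 to 60 N. Pads are 20 mm wide; open, the fingers measure 128 mm over their backs; the gripper's body (75 mm by 189 mm) begins 69 mm behind the grasp point.
Start: joints at [1.231, 0.468, -0.012, 1.603, 0.006, 1.071, -0.056], TCP at [0.19, -0.622, 0.223] pointing down, gripper open.
Joint ranges: [-2.53, 2.53], [-0.31, 2.02], [-1.57, 1.55], [0.28, 2.44], [-1.29, 4.43], [0.15, 1.84], [-2.92, 2.92]. Speed limits (rad/s): [2.57, 2.57, 3.14, 3.14, 3.14, 3.14, 3.14].

## Interface

Orientations are given as a rotation vector (axis times angle).
In Python, from workcell import ctrl gives the robot as it stands. The module is installed in compiled form; this text tells all that it offers.
- The arm moves only by the tool apply_moves, never from a script. Its arguments are lists of equal length, an entry for each row: "xyz": the shift along the tool's x, y, z in cm, a list of three; "twist": the turn, a rotation vector about the tool's x, y, z in degrees, a list of three; "gripper": the opening in per cent of the stroke, from 0 (shut) to 100 (fully open). A call has 1 to 10 rows; each row is the pose to reach, as a shift and turn from the pose commanded when the call began, along the tool's axes at that moment; what a row does not reach only later rows make up. A row lasts 1/8 s, in which the tool goes at most 62.5 mm and 10.7 degrees, less where a joint would pass 70% of its speed; a pose out of reach is approached as far as the arm can. A call with a gripper value outside its range is refused whole. The fingers move at their own pace and stop on an object; the grip force is fixed at half the most. Time passes only in rows, so rows that repeat a pose let the fingers close. It gives the time, the measured TCP pose, the force, the opening and the grip force at its end, in the units of the state.
- ctrl.state(): the state, without advancing time (a new reading comes with each control period).
- ctrl.camera(name): name is "side" or "top" or "wrist"; returns the picture (420x560x3 uint8, red, green, blue); there is no depth.
- ctrl.get_calibration(name): a dict with "mtx" (3x3 intrinsics, pixels), "R" (3x3) and "t" (3): a world point X has camera coordinates R X + t. Camera axes: x right, y down, z forward; pixel columns grow to the right and rows downward; lengths in m; the calibration is good to about 2 mm. A picture is of the moment at which its call begins: read the wrist's pose just before it. get_calibration takes no time and is no camera call; for the wrist camera it gives the pose at the moment of the call.
- ctrl.job_done(): hands the job in; it is judged then, once.
The state is a dict: "t": time; "joints": joint angles; "dq": joint speeds; "joint_torque": joint torques, N m; "tool_pos": TCP position; "orientation": TCP orientation; "contact_force": force on the tool from outside, world axes, zero at the start; "wrist_torque": the same for the moment, N m; "width": finger opening in m; "gripper_force": force on a finger pad.
Only numpy, scipy, OpenCV 4.12 (cv2) and the standard library are available. Lean on these libraries where they do the work, as an engineer would, in place of code of your own. Each camera call takes 0.05 s, during which the arm holds its last target. There are 200 camera calls.

## Task

Try the blue-capped tube in the length gauge: hold it level, in line with the gap, and lower it between the two cheeks right down onto the ledges, or, if it is too long, until it rests across both cheek tops; hold it there a moment. A tube that goes down belongs in the white tray and one that stays on top in the green tray: lay it flat, gently and without dropping it, in the tray's large empty compartment and let go. Then do the same with the yellow-capped tube, and do not disturb anything else on the bench.

Things in the scene. Friction and masses are not known exactly. Their poses are not given: they have to be found in the camera images.
- blue_tube_center (a point): Centre (mid-length, on the axis) of the blue-capped tube lying on the bench, body 12.5 mm across, about 14 g. Hexagonal cap (15 mm long) and foot (10 mm), both 14 mm across flats: it does not roll, and its axis is 7 mm above what it lies on. x runs along the tube to the cap, z up at the start. Overall length 70 or 84 mm: the gauge tells which.
- yellow_tube_center (a point): Centre of the yellow-capped tube; all else as for the blue-capped one. Its length, too, is 70 or 84 mm and must be found with the gauge.
- gauge_gap (a point): Fixed gauge, 40 mm tall: mid-gap, level with the cheek tops, z up. Dark cheeks 76 mm apart along y, each 18 (y) x 50 (x) mm. Brass ledges, 13 mm long in y beside each cheek, 26 mm below the tops; between them open for fingers to the base, 34 mm below. Base 60 x 116 mm. A 70 mm tube along y goes down on the ledges (axis 19 mm below the tops), an 84 mm tube stays on the tops (axis 7 mm above).
- white_tray_floor (a point): White tray, fixed: centre of the floor of its large empty compartment, 4 mm above the bench; z up. Compartment 114 mm along x, 132 mm along y; walls 4 mm thick, 26 mm above this floor. The narrow compartment beyond it (+x), with two black-capped tubes, is not to be used.
- green_tray_floor (a point): Green tray, fixed: the same point, axes and sizes as for the white tray.
Things that resemble listed ones, but are neither listed nor needed, are in the scene too. Leave any black, orange or pink look-alike of the part that bears yellow_tube_center alone.

How it is judged:
By the outcome, as a careful person would: the job done as asked, in the order asked, and still so for the second after the job is handed in, with the robot touching nothing.
It also fails if it takes over 64 s, if anything falls off the work surface, if the arm or the gripper's body presses on something with over 40 N, if the wrist force passes 120 N, or if a joint passes its speed limit or range.

## Working session

There is one attempt and no reset: what is moved stays moved. The work goes in short steps, Python scripts to look and compute and a tool call to move; the robot and the scene stay as the last step left them, time stands still between calls to the robot, and variables do not carry over. Pictures are saved under pics/ and viewed, at most 10 in all, crops included, and the job is handed in when it is done.

Besides the shell and the picture viewer there is one more tool, called after "Call:" by a JSON object that holds its "fn" and its "kwargs". apply_moves: Moves the arm, as the interface text tells. Its arguments: {"type":"object","properties":{"xyz":{"type":"array"},"twist":{"type":"array"},"gripper":{"type":"array"}},"required":["xyz","twist","gripper"]}

```bash
mkdir -p pics
cat > h.py <<'E'
import numpy as np, cv2
from workcell import ctrl
from scipy.spatial.transform import Rotation as Ro
def snap(n,f): 
    im=ctrl.camera(n)[:,:,::-1].copy(); cv2.imwrite('pics/'+f,im); return im
def ray(n,u,v,z,cal=None):
    c=cal or ctrl.get_calibration(n); K,R,t=[np.array(c[k]) for k in('mtx','R','t')]
    d=R.T@np.linalg.inv(K)@np.array([u,v,1.]); o=-R.T@t
    return o+d*(z-o[2])/d[2]
def proj(n,X,cal=None):
    c=cal or ctrl.get_calibration(n); K,R,t=[np.array(c[k]) for k in('mtx','R','t')]
    p=K@(R@np.array(X)+t); return p[:2]/p[2]
E
python3 - <<'E'
from h import *
a=snap('top','top0.png');b=snap('side','side0.png')
s=ctrl.state();print(s,ctrl.tcp_to_tips)
for n in('top','side','wrist'):
    c=ctrl.get_calibration(n);print(n,np.round(c['mtx'],1).tolist(),np.round(-np.array(c['R']).T@c['t'],3),np.round(c['R'],2).tolist())
E
```

```text
{'t': 0.1, 'joints': array([ 1.23100998,  0.46831168, -0.01160455,  1.6035168 ,  0.00603708,
        1.07138896, -0.05631836]), 'dq': array([-0.00010517, -0.00108702,  0.00089094, -0.00015161, -0.00014651,
        0.00035437,  0.00105155]), 'joint_torque': array([ 9.71018817e-04, -5.21651781e+01, -1.26934511e-02, -2.44368339e+01,
       -5.67832659e-02,  1.40768423e-02,  3.57193971e-05]), 'tool_pos': array([ 0.18987155, -0.62112229,  0.22172705]), 'orientation': array([-3.10555264e+00, -4.64154629e-01,  5.95320695e-04]), 'contact_force': array([-0.06269325, -0.34306363, -0.68320881]), 'wrist_torque': array([-0.01886208,  0.02290759,  0.06381238]), 'gripper_force': 0.0, 'width': 0.09188021384989135} 0.008
top [[491.9, 0.0, 280.9], [0.0, 491.9, 207.7], [0.0, 0.0, 1.0]] [0.402 0.007 1.   ] [[-0.01, -1.0, 0.02], [-0.98, 0.0, -0.19], [0.19, -0.02, -0.98]]
side [[405.0, 0.0, 279.2], [0.0, 405.0, 212.6], [0.0, 0.0, 1.0]] [0.185 0.428 0.662] [[-0.71, -0.71, 0.01], [-0.51, 0.51, -0.69], [0.48, -0.49, -0.72]]
wrist [[289.1, 0.0, 273.8], [0.0, 289.1, 215.5], [0.0, 0.0, 1.0]] [ 0.26  -0.601  0.383] [[0.29, -0.96, -0.0], [-0.92, -0.28, 0.26], [-0.25, -0.07, -0.97]]
```

View pics/top0.png

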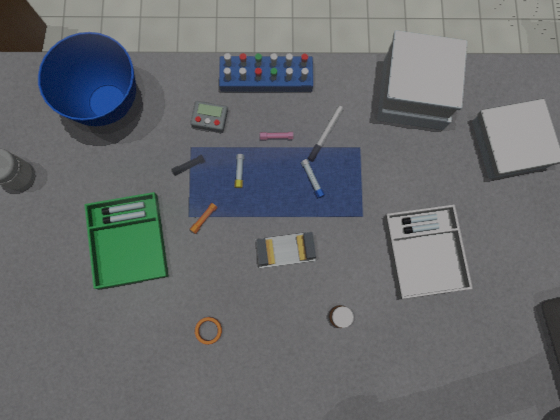

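View pics/side0.png

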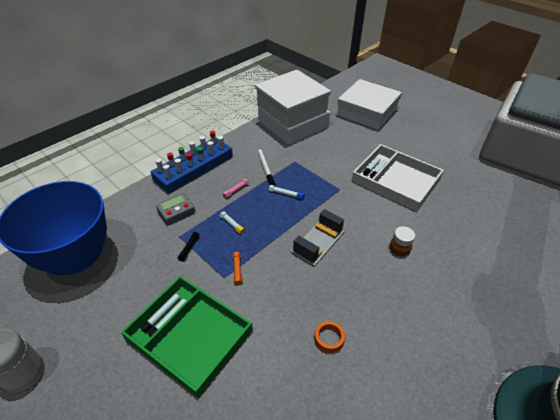

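Top view: the blue-capped tube is at (313,178) and the yellow-capped one at (240,170), both on the blue mat. The gauge is at (286,250), the green tray at (127,240) and the white tray at (428,252). Possible confusions are the pen (325,133), pink (277,136), black (188,165), orange (204,218) and the black-capped tubes in the trays.

Run:
```python
import cv2
a=cv2.imread('pics/top0.png')
cv2.imwrite('pics/c1.png',cv2.resize(a[140:275,180:375],None,fx=4,fy=4,interpolation=cv2.INTER_CUBIC))
l=a[190:300,80:175];r=a[200:310,380:475]
cv2.imwrite('pics/c2.png',cv2.resize(cv2.hconcat([l,r]),None,fx=4,fy=4,interpolation=cv2.INTER_CUBIC))
```

```text
(no output)
```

View pics/c1.png

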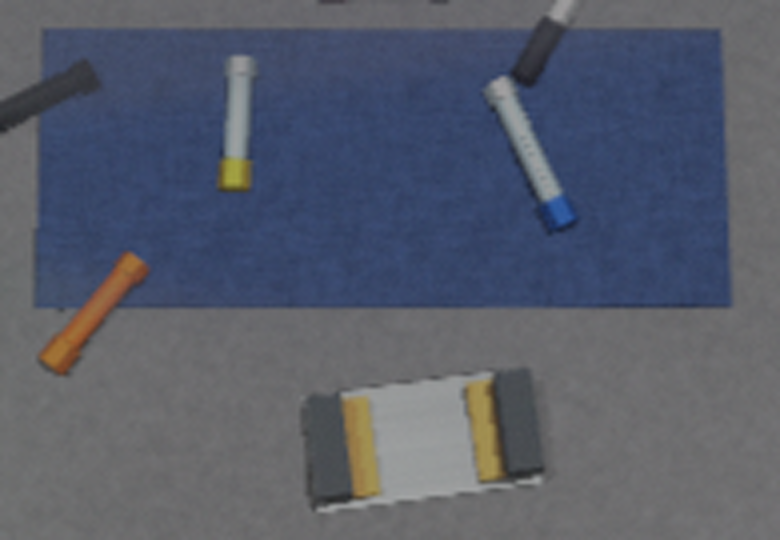

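View pics/c2.png

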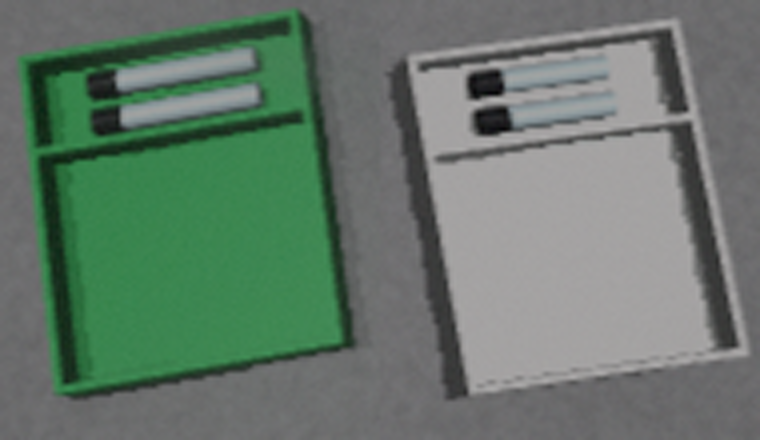

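Run:
```python
from h import *
P=lambda u,v,z,ox,oy:ray('top',u/4+ox-.4,v/4+oy-.4,z)[:2]
def seg(n,a,b):
    d=b-a;print(n,'mid',np.round((a+b)/2,4),'len',np.round(np.hypot(*d),4),'ang',np.round(np.degrees(np.arctan2(d[1],d[0])),1))
g=lambda u,v,z:P(u,v,z,180,140)
seg('blue',g(497,86,.007),g(565,222,.007)); seg('yel',g(241,60,.007),g(234,189,.007))
# gauge
L=[g(*p,.04) for p in((307,397),(342,394),(352,498),(315,503))];R=[g(*p,.04) for p in((497,372),(530,369),(542,470),(507,477))]
l=np.mean(L,0);r=np.mean(R,0);seg('gauge r->l',r,l)
seg('Lx',(L[2]+L[3])/2,(L[0]+L[1])/2);seg('Rx',(R[2]+R[3])/2,(R[0]+R[1])/2)
seg('gap',(R[0]+R[3])/2,(L[1]+L[2])/2)
for n,o,pts in(('green',(80,190),((62,390),(348,345),(40,153),(302,117))),('white',(285,200),((468,392),(747,352),(437,158),(690,120)))):
    q=[P(*p,.03,*o) for p in pts]
    seg(n+' near',q[1],q[0]);seg(n+' far',q[3],q[2]);seg(n+' mids',(q[0]+q[1])/2,(q[2]+q[3])/2)
s=ctrl.state();print(Ro.from_rotvec(s['orientation']).as_matrix().round(3))
```

```text
blue mid [ 0.6595 -0.077 ] len 0.0807 ang -154.9
yel mid [0.6754 0.0758] len 0.0696 ang 177.6
gauge r->l mid [ 0.509  -0.0195] len 0.0939 ang 97.6
Lx mid [0.5028 0.0271] len 0.0516 ang 5.0
Rx mid [ 0.5152 -0.066 ] len 0.0509 ang 5.1
gap mid [ 0.5089 -0.0197] len 0.0767 ang 97.7
green near mid [0.4466 0.2812] len 0.1386 ang 98.7
green far mid [0.5609 0.3041] len 0.1296 ang 97.9
green mids mid [0.5037 0.2927] len 0.1166 ang 11.3
white near mid [ 0.4223 -0.3142] len 0.1396 ang 97.6
white far mid [ 0.5371 -0.2997] len 0.1297 ang 98.3
white mids mid [ 0.4797 -0.307 ] len 0.1157 ang 7.2
[[ 0.956  0.292 -0.001]
 [ 0.292 -0.956  0.001]
 [-0.    -0.002 -1.   ]]
```

```bash
cat >> h.py <<'E'
def go(p,ang):
    "shift (cm) and twist (deg) to TCP p, tool straight down, tool x at ang deg (world)"
    s=ctrl.state();R=Ro.from_rotvec(s['orientation'])
    a=np.radians(ang);T=Ro.from_matrix(np.array([[np.cos(a),np.sin(a),0],[np.sin(a),-np.cos(a),0],[0,0,-1]]))
    print('xyz',np.round(R.inv().apply(np.array(p)-s['tool_pos'])*100,2),'tw',np.round((R.inv()*T).as_rotvec(degrees=True),1),'t',round(s['t'],2))
E
python3 -c "
from h import *
go([.66,-.077,.15],25)"
```

```text
xyz [ 60.87 -38.28   7.22] tw [-0.1  0.  -8. ] t 0.1
```

Call:
{"fn": "apply_moves", "kwargs": {"xyz": [[60.9,-38.3,7.2],[60.9,-38.3,7.2],[60.9,-38.3,7.2],[60.9,-38.3,7.2],[60.9,-38.3,7.2],[60.9,-38.3,7.2],[60.9,-38.3,7.2],[60.9,-38.3,7.2],[60.9,-38.3,7.2],[60.9,-38.3,7.2]], "twist": [[0,0,-8],[0,0,-8],[0,0,-8],[0,0,-8],[0,0,-8],[0,0,-8],[0,0,-8],[0,0,-8],[0,0,-8],[0,0,-8]], "gripper": [45,45,45,45,45,45,45,45,45,45]}}

```text
t: 1.35
tool_pos: [0.5976, -0.1496, 0.1598]
orientation: [3.067, 0.679, -0.001]
contact_force: [0.4, -0.3, 0.9]
width: 0.0413
gripper_force: 0.0
```

```bash
python3 -c "
from h import *
print(ctrl.state()['tool_pos'])
go([.66,-.077,.15],25)"
```

```text
[ 0.59755159 -0.14962638  0.15981075]
xyz [ 8.73 -3.95  0.98] tw [-0.  0. -0.] t 1.35
```

Call:
{"fn": "apply_moves", "kwargs": {"xyz": [[8.0,-3.6,1.0],[8.0,-3.6,1.0],[8.0,-3.6,1.0],[8.0,-3.6,1.0]], "twist": [[0,0,0],[0,0,0],[0,0,0],[0,0,0]], "gripper": [45,45,45,45]}}

```text
t: 1.85
tool_pos: [0.6529, -0.0871, 0.1501]
orientation: [3.067, 0.676, -0.002]
contact_force: [0.6, -0.4, -0.3]
width: 0.0415
gripper_force: 0.0
```

Run:
```python
from h import *
import json
c=ctrl.get_calibration('wrist');a=snap('wrist','w1.png');print(ctrl.state()['tool_pos'],ctrl.state()['orientation'])
json.dump({k:np.array(v).tolist() for k,v in c.items()},open('w1.json','w'))
for n,X in dict(blue=[.6595,-.077,.007],yel=[.675,.076,.007],gauge=[.509,-.0196,.04]).items(): print(n,proj('wrist',X,c).round())
```

```text
[ 0.65298672 -0.08740055  0.15035217] [ 3.06691343e+00  6.74786493e-01 -1.67941114e-03]
blue [267. 198.]
yel [134. 121.]
gauge [159. 308.]
```

View pics/w1.png

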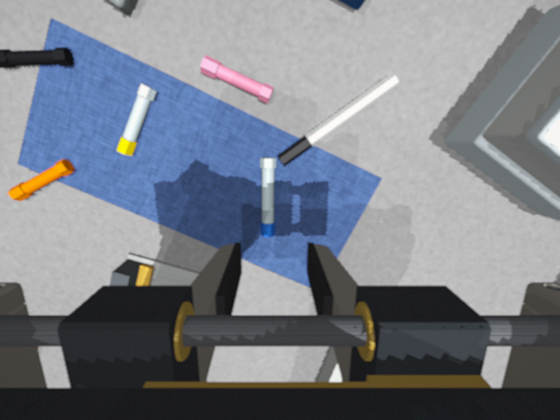

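Run:
```python
from h import *
import json
c=json.load(open('w1.json'))
def seg(n,a,b,z):
    a=ray('',*a,z,c)[:2];b=ray('',*b,z,c)[:2];d=b-a;print(n,'mid',np.round((a+b)/2,4),'len',np.round(np.hypot(*d),4),'ang',np.round(np.degrees(np.arctan2(d[1],d[0])),1))
seg('blue',(268,157),(267,236),.009);seg('yel',(149,86),(125,155),.009)
im=cv2.imread('pics/w1.png')
cv2.imwrite('pics/c3.png',cv2.resize(im[140:300,190:340],None,fx=3.7,fy=3.7,interpolation=cv2.INTER_CUBIC))
```

```text
blue mid [ 0.6597 -0.0773] len 0.0857 ang -156.2
yel mid [0.6756 0.0729] len 0.0727 ang 178.7
```

View pics/c3.png

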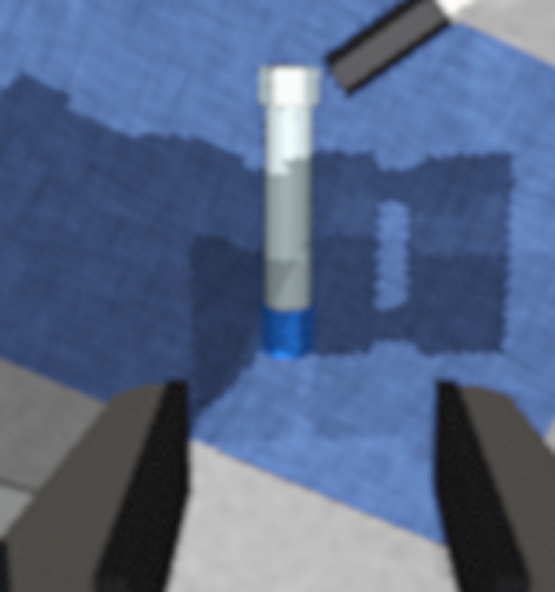

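Crop: the blue tube runs from (268,158) to (267,236) in the picture, clear of the pen (its nearest end is at (282,160)). The length and position agree with the top view.

```bash
python3 -c "
from h import *
go([.6597,-.0773,.0102],24.3)"
```

```text
xyz [ 1.05 -0.65 14.01] tw [0.1 0.1 0.5] t 1.9
```

Call:
{"fn": "apply_moves", "kwargs": {"xyz": [[1.05,-0.65,4],[1.05,-0.65,9],[1.05,-0.65,12],[1.05,-0.65,13],[1.05,-0.65,13.6],[1.05,-0.65,13.6]], "twist": [[0,0,0.5],[0,0,0.5],[0,0,0.5],[0,0,0.5],[0,0,0.5],[0,0,0.5]], "gripper": [45,45,45,45,45,45]}}

```text
t: 2.65
tool_pos: [0.6613, -0.0749, 0.0154]
orientation: [3.07, 0.665, 0.002]
contact_force: [-0.4, -1.3, 0.9]
width: 0.0413
gripper_force: 0.0
```

Run:
```python
from h import *
go([.6597,-.0773,.0102],24.3)
snap('wrist','w2.png')
```

```text
xyz [-0.25  0.15  0.52] tw [ 0.1 -0.1  0.2] t 2.65
```

View pics/w2.png

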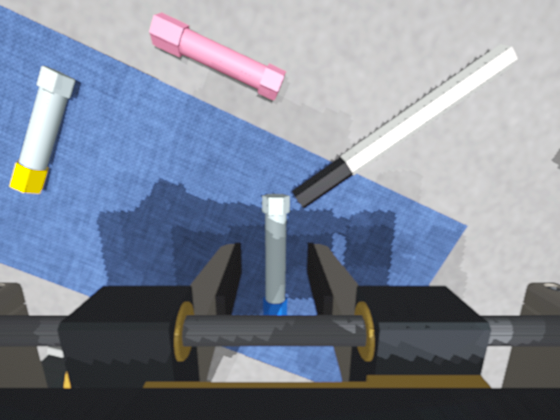

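The tube is centred between the fingers, and the pen stays clear at (300,197).

Call:
{"fn": "apply_moves", "kwargs": {"xyz": [[-0.2,0.1,0.5],[-0.2,0.1,0.5],[-0.2,0.1,0.5],[-0.2,0.1,0.5],[-0.2,0.1,0.5],[-0.2,0.1,0.5]], "twist": [[0,0,0],[0,0,0],[0,0,0],[0,0,0],[0,0,0],[0,0,0]], "gripper": [45,45,5,5,5,5]}}

```text
t: 3.45
tool_pos: [0.6594, -0.076, 0.0094]
orientation: [3.07, 0.667, 0.0]
contact_force: [0.2, 0.1, 0.6]
width: 0.0116
gripper_force: 30.0
```

Run:
```python
from h import *
print(ctrl.state()['width'])
go([.6597,-.0773,.10],24.3)
```

```text
0.011630550369244597
xyz [-0.03  0.13 -9.06] tw [ 0.  -0.   0.2] t 3.45
```

Run:
```python
from h import *
go([.509,-.0196,.13],96.5)
```

```text
xyz [-11.35 -11.37 -12.07] tw [  0.  -0. -72.] t 3.45
```

Call:
{"fn": "apply_moves", "kwargs": {"xyz": [[0,0,-3],[0,0,-8],[-2,-2,-12],[-5,-5,-12],[-9,-9,-12],[-11.35,-11.4,-12],[-11.35,-11.4,-12],[-11.35,-11.4,-12],[-11.35,-11.4,-12],[-11.35,-11.4,-12]], "twist": [[0,0,0],[0,0,0],[0,0,-10],[0,0,-20],[0,0,-30],[0,0,-40],[0,0,-50],[0,0,-60],[0,0,-70],[0,0,-72]], "gripper": [5,5,5,5,5,5,5,5,5,5]}}

```text
t: 4.7
tool_pos: [0.5087, -0.0195, 0.1294]
orientation: [-2.092, -2.344, -0.0]
contact_force: [0.6, -0.1, -1.0]
width: 0.0116
gripper_force: 30.0
```

Run:
```python
from h import *
import json
print(ctrl.state()['width'])
go([.509,-.0196,.13],96.5)
c=ctrl.get_calibration('wrist');a=snap('wrist','w3.png')
json.dump({k:np.array(v).tolist() for k,v in c.items()},open('w3.json','w'))
```

```text
0.011572667753741404
xyz [-0.01  0.03 -0.06] tw [ 0. -0. -0.] t 4.7
```

View pics/w3.png

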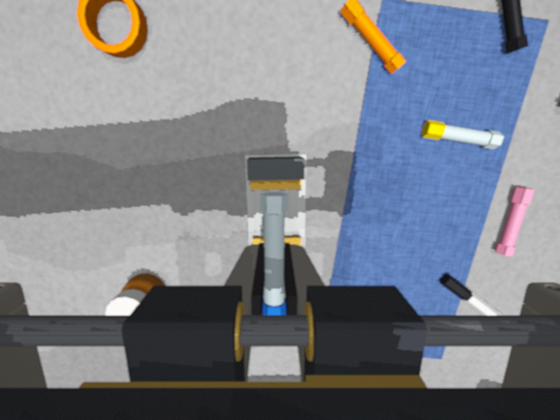

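Wrist view: the tube is held with its foot end at (274,194). The +y cheek top spans about (248..303, 158..180), in line with the tube. I'll get the edges by code.

Run:
```python
from h import *
import json
c=json.load(open('w3.json'));im=cv2.imread('pics/w3.png');g=im.sum(2)//3
print('col262',list(enumerate(g[150:200,258],150)))
print('col294',g[150:200,294].tolist())
print('row165',g[168,236:316].tolist());print('row176',g[176,236:316].tolist())
print('tube col274',g[186:206,274].tolist());print('row215',g[215,252:296].tolist())
print('col274 cap',im[290:320,274].tolist())
```

```text
col262 [(150, np.uint64(114)), (151, np.uint64(115)), (152, np.uint64(115)), (153, np.uint64(112)), (154, np.uint64(118)), (155, np.uint64(138)), (156, np.uint64(136)), (157, np.uint64(93)), (158, np.uint64(54)), (159, np.uint64(61)), (160, np.uint64(72)), (161, np.uint64(75)), (162, np.uint64(76)), (163, np.uint64(75)), (164, np.uint64(74)), (165, np.uint64(74)), (166, np.uint64(74)), (167, np.uint64(73)), (168, np.uint64(74)), (169, np.uint64(74)), (170, np.uint64(74)), (171, np.uint64(74)), (172, np.uint64(74)), (173, np.uint64(73)), (174, np.uint64(75)), (175, np.uint64(75)), (176, np.uint64(74)), (177, np.uint64(74)), (178, np.uint64(74)), (179, np.uint64(78)), (180, np.uint64(86)), (181, np.uint64(90)), (182, np.uint64(99)), (183, np.uint64(112)), (184, np.uint64(118)), (185, np.uint64(119)), (186, np.uint64(120)), (187, np.uint64(118)), (188, np.uint64(119)), (189, np.uint64(132)), (190, np.uint64(143)), (191, np.uint64(145)), (192, np.uint64(145)), (193, np.uint64(144)), (194, np.uint64(145)), (195, np.uint64(145)), (196, np.uint64(144)), (197, np.uint64(145)), (198, np.uint6
[... 1113 characters left out ...]
 219, 223, 223, 223, 221, 211, 182, 145, 130, 137, 146, 150, 153, 153, 154, 157, 159, 161, 160, 159, 155, 151, 153, 157, 155, 151, 144, 136, 132, 136, 141, 140, 138, 139, 140, 141, 141, 142, 142, 142]
col274 cap [[231, 228, 213], [230, 226, 212], [230, 226, 212], [230, 225, 211], [229, 225, 211], [229, 225, 211], [230, 226, 211], [229, 225, 211], [229, 225, 210], [229, 225, 211], [229, 225, 210], [229, 225, 211], [230, 225, 211], [230, 226, 212], [224, 221, 207], [205, 193, 178], [194, 141, 114], [213, 119, 46], [227, 129, 33], [231, 134, 36], [231, 135, 35], [231, 135, 38], [232, 135, 36], [233, 135, 36], [222, 124, 40], [165, 86, 47], [77, 54, 52], [53, 55, 55], [59, 57, 57], [66, 63, 61]]
```

Run:
```python
from h import *
import json
c=json.load(open('w3.json'))
r=lambda n,u,v,z:print(n,ray('',u,v,z,c).round(4))
r('inner',275.3,179.5,.04);r('outer',275.3,160.5,.04);r('L',247.8,170,.04);r('R',302.8,170,.04);r('ledgein',275.3,189.5,.014)
zt=.127
r('foot',274.5,194.5,zt);r('capb',274.3,305.5,zt+.006)
```

```text
inner [0.5055 0.0176 0.04  ]
outer [0.5037 0.0337 0.04  ]
L [0.4811 0.0231 0.04  ]
R [0.5281 0.0284 0.04  ]
ledgein [0.5072 0.0043 0.014 ]
foot [0.5043 0.0211 0.127 ]
capb [ 0.5118 -0.0468  0.133 ]
```

Blue measures about 83 mm, so it should rest on the cheek tops. I'll lower it gently until it touches.

Run:
```python
from h import *
go([.5094,-.0194,.051],96.4)
```

```text
xyz [0.   0.07 7.83] tw [-0.  -0.   0.1] t 4.75
```

Call:
{"fn": "apply_moves", "kwargs": {"xyz": [[0,0.07,2.5],[0,0.07,5],[0,0.07,6.8],[0,0.07,7.5],[0,0.07,7.7],[0,0.07,7.8],[0,0.07,7.8]], "twist": [[0,0,0],[0,0,0],[0,0,0],[0,0,0],[0,0,0],[0,0,0],[0,0,0]], "gripper": [5,5,5,5,5,5,5]}}

```text
t: 5.62
tool_pos: [0.5099, -0.0193, 0.0518]
orientation: [2.092, 2.343, 0.001]
contact_force: [0.1, 0.8, -0.3]
width: 0.0117
gripper_force: 30.0
```

Call:
{"fn": "apply_moves", "kwargs": {"xyz": [[0,0,0.05],[0,0,0.1],[0,0,0.15],[0,0,0.2]], "twist": [[0,0,0],[0,0,0],[0,0,0],[0,0,0]], "gripper": [5,5,5,5]}}

```text
t: 6.12
tool_pos: [0.5095, -0.0193, 0.0493]
orientation: [2.092, 2.344, -0.0]
contact_force: [-0.7, 0.3, 0.4]
width: 0.0116
gripper_force: 30.0
```

Call:
{"fn": "apply_moves", "kwargs": {"xyz": [[0,0,0.05],[0,0,0.1],[0,0,0.1],[0,0,0.1]], "twist": [[0,0,0],[0,0,0],[0,0,0],[0,0,0]], "gripper": [5,5,5,5]}}

```text
t: 6.62
tool_pos: [0.5095, -0.0193, 0.0491]
orientation: [2.092, 2.343, -0.001]
contact_force: [-3.2, 0.1, 9.2]
width: 0.0114
gripper_force: 30.0
```

Contact at the expected height, 9 N. I'll hold it there, then lift.

Call:
{"fn": "apply_moves", "kwargs": {"xyz": [[0,0,-0.03],[0,0,-0.03],[0,0,-0.03],[0,0,-0.03],[0,0,-0.03],[0,0,-0.03],[0,0,-0.03],[0,0,-0.03]], "twist": [[0,0,0],[0,0,0],[0,0,0],[0,0,0],[0,0,0],[0,0,0],[0,0,0],[0,0,0]], "gripper": [5,5,5,5,5,5,5,5]}}

```text
t: 7.62
tool_pos: [0.5095, -0.0193, 0.0492]
orientation: [2.092, 2.344, -0.001]
contact_force: [-1.8, 0.1, 7.1]
width: 0.0116
gripper_force: 30.0
```

Run:
```python
from h import *
s=ctrl.state();print(s['tool_pos'],s['contact_force'],s['wrist_torque'],s['width'])
im=snap('side','side1.png')
cv2.imwrite('pics/c4.png',cv2.resize(im[190:280,260:380],None,fx=5,fy=5,interpolation=cv2.INTER_CUBIC))
go([.500,.292,.10],98)
```

```text
[ 0.50953895 -0.01930058  0.04921045] [-1.8252101   0.08236163  7.09355763] [-0.04091452  0.40235732  0.00280915] 0.011556334280199065
xyz [31.04  2.58 -5.1 ] tw [-0.   0.  -1.5] t 7.67
```

View pics/c4.png

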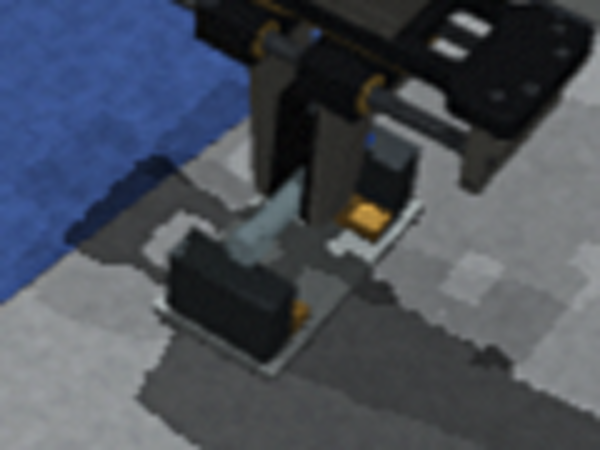

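The tube lies across both cheek tops, so it is 84 mm long and goes in the green tray.

Call:
{"fn": "apply_moves", "kwargs": {"xyz": [[0,0,-2],[0,0,-5],[5,0.4,-6],[11,1,-6],[17,1.5,-6],[23,2,-6],[29,2,-6],[30.8,2.1,-6],[30.8,2.1,-6],[30.8,2.1,-6]], "twist": [[0,0,0],[0,0,0],[0,0,0],[0,0,-1.5],[0,0,-1.5],[0,0,-1.5],[0,0,-1.5],[0,0,-1.5],[0,0,-1.5],[0,0,-1.5]], "gripper": [5,5,5,5,5,5,5,5,5,5]}}

```text
t: 8.93
tool_pos: [0.496, 0.2866, 0.1082]
orientation: [2.063, 2.368, -0.003]
contact_force: [-0.9, -0.9, -0.1]
width: 0.0117
gripper_force: 30.0
```

Run:
```python
from h import *
import json
s=ctrl.state();print(s['tool_pos'],s['contact_force'],s['width'])
c=ctrl.get_calibration('wrist');im=snap('wrist','w4.png')
hsv=cv2.cvtColor(im,cv2.COLOR_BGR2HSV);m=cv2.inRange(hsv,(45,120,40),(75,255,255))
n,l,st,ce=cv2.connectedComponentsWithStats(m)
for i in np.argsort(-st[1:,4])[:2]+1:
    h=cv2.approxPolyDP(cv2.convexHull(np.argwhere(l==i)[:,::-1].astype(np.int32)),6,True)[:,0]
    print(st[i],[(p.tolist(),ray('',*p,.03,c)[:2].round(3).tolist()) for p in h])
go([.505,.290,.0145],98)
```

```text
[0.49603952 0.28664329 0.10816848] [-0.9025998  -0.92044592 -0.05729776] 0.011746085717073244
[  210   128   212   159 23182] [([421, 128], [0.6, 0.381]), ([406, 284], [0.623, 0.246]), ([224, 283], [0.458, 0.225]), ([210, 136], [0.435, 0.352])]
xyz [0.24 0.92 9.38] tw [-0.   0.1 -0.2] t 8.97
```

Call:
{"fn": "apply_moves", "kwargs": {"xyz": [[0.2,0.9,3],[0.2,0.9,6],[0.2,0.9,8],[0.2,0.9,9],[0.2,0.9,9.3],[0.2,0.9,9.4],[0.2,0.9,9.4]], "twist": [[0,0,0],[0,0,0],[0,0,0],[0,0,0],[0,0,0],[0,0,0],[0,0,0]], "gripper": [5,5,5,5,5,5,5]}}

```text
t: 9.85
tool_pos: [0.5045, 0.2926, 0.0153]
orientation: [2.061, 2.371, 0.002]
contact_force: [-0.0, -0.4, -1.4]
width: 0.0116
gripper_force: 30.0
```

Call:
{"fn": "apply_moves", "kwargs": {"xyz": [[0,0,0.05],[0,0,0.1],[0,0,0.1]], "twist": [[0,0,0],[0,0,0],[0,0,0]], "gripper": [5,5,5]}}

```text
t: 10.22
tool_pos: [0.5041, 0.2923, 0.0137]
orientation: [2.061, 2.371, 0.0]
contact_force: [-0.7, -1.1, 0.4]
width: 0.0116
gripper_force: 30.0
```

Call:
{"fn": "apply_moves", "kwargs": {"xyz": [[0,0,0.05],[0,0,0.08],[0,0,0.08]], "twist": [[0,0,0],[0,0,0],[0,0,0]], "gripper": [5,5,5]}}

```text
t: 10.6
tool_pos: [0.5041, 0.2924, 0.0132]
orientation: [2.061, 2.371, -0.0]
contact_force: [-1.1, -0.7, 5.1]
width: 0.0111
gripper_force: 30.0
```

Call:
{"fn": "apply_moves", "kwargs": {"xyz": [[0,0,0],[0,0,0],[0,0,0],[0,0,0],[0,0,0],[0,0,-2],[0,0,-6],[0,0,-12],[0,0,-12]], "twist": [[0,0,0],[0,0,0],[0,0,0],[0,0,0],[0,0,0],[0,0,0],[0,0,0],[0,0,0],[0,0,0]], "gripper": [15,18,24,35,40,40,40,40,40]}}

```text
t: 11.72
tool_pos: [0.5068, 0.2947, 0.1389]
orientation: [2.058, 2.368, 0.015]
contact_force: [-0.1, 0.9, 0.1]
width: 0.037
gripper_force: 0.0
```

Run:
```python
from h import *
snap('wrist','w5.png')
go([.660,.0745,.14],177.9)
```

```text
xyz [-23.81  12.25  -0.34] tw [  0.3   0.2 -79.9] t 11.78
```

Call:
{"fn": "apply_moves", "kwargs": {"xyz": [[-3,1.5,-0.3],[-7,3.5,-0.3],[-11,5.5,-0.3],[-15,7.5,-0.3],[-19,10,-0.3],[-23.8,12.2,-0.3],[-23.8,12.2,-0.3],[-23.8,12.2,-0.3],[-23.8,12.2,-0.3],[-23.8,12.2,-0.3]], "twist": [[0,0,-10],[0,0,-20],[0,0,-30],[0,0,-40],[0,0,-50],[0,0,-60],[0,0,-70],[0,0,-80],[0,0,-80],[0,0,-80]], "gripper": [45,45,45,45,45,45,45,45,45,45]}}

```text
t: 13.02
tool_pos: [0.6576, 0.0737, 0.1353]
orientation: [-0.059, -3.14, 0.0]
contact_force: [-0.1, -0.2, 1.1]
width: 0.0413
gripper_force: 0.0
```

Run:
```python
from h import *
import json
s=ctrl.state();print(s['tool_pos'])
c=ctrl.get_calibration('wrist');im=snap('wrist','w6.png')
json.dump({k:np.array(v).tolist() for k,v in c.items()},open('w6.json','w'))
print(proj('',[.675,.074,.007],c))
hsv=cv2.cvtColor(im,cv2.COLOR_BGR2HSV);m=cv2.inRange(hsv,(22,120,100),(35,255,255))
n,l,st,ce=cv2.connectedComponentsWithStats(m)
for i in np.argsort(-st[1:,4])[:3]+1: print(st[i],ce[i].round(1),ray('',*ce[i],.010,c).round(4))
# light tube mask: low saturation bright
m2=cv2.inRange(hsv,(0,0,130),(180,80,255))
u,v=proj('',[.675,.074,.007],c).astype(int)
n,l,st,ce=cv2.connectedComponentsWithStats(m2)
for i in range(1,n):
    if st[i,4]>150: print('light',st[i],ce[i].round(1),ray('',*ce[i],.01,c).round(4))
cv2.imwrite('pics/c5.png',cv2.resize(im[max(v-80,0):v+80,max(u-90,0):u+90],None,fx=3.7,fy=3.7,interpolation=cv2.INTER_CUBIC));print(u,v)
```

```text
[0.65760738 0.07366166 0.13531594]
[275.77490941 227.26553939]
[116  31  28  63 797] [129.3  62. ] [ 0.5137 -0.0517  0.01  ]
[350  93  27  33 243] [363.9 107.8] [0.5606 0.1604 0.01  ]
[270 194  15  17 237] [277.  202.3] [0.6476 0.0762 0.01  ]
light [    0     0   560   316 84902] [267.5 128.7] [0.5758 0.0698 0.01  ]
light [ 489   15   71   32 1155] [525.6  31.4] [0.5029 0.2992 0.01  ]
light [ 471  108   86   30 1153] [514.3 122.5] [0.5791 0.3028 0.01  ]
light [ 471  129   85   29 1109] [514.4 142.7] [0.5977 0.3062 0.01  ]
light [269 211  17  52 680] [277.  237.8] [0.6856 0.0749 0.01  ]
light [ 232  271   80   45 3179] [273.1 294. ] [0.7512 0.0683 0.01  ]
light [ 47 346  24  42 702] [ 57.4 367.7] [ 0.8399 -0.1934  0.01  ]
light [ 210  346  132   37 2682] [281.3 357.6] [0.8356 0.0746 0.01  ]
275 227
```

Run:
```python
from h import *
import json
c=json.load(open('w6.json'));im=cv2.imread('pics/w6.png')
a=ray('',277.2,193.6,.009,c)[:2];b=ray('',277,262.8,.009,c)[:2];print(a,b,(a+b)/2,np.hypot(*(a-b)),np.degrees(np.arctan2(*(a-b)[::-1])))
hsv=cv2.cvtColor(im,cv2.COLOR_BGR2HSV)
for v in(198,206,214,220,230,240,250,258):
    r=np.where((hsv[v,255:300,2]>120)&((hsv[v,255:300,1]<80)|(v<211)&(hsv[v,255:300,0]<40)))[0]+255; print(v,r.min(),r.max(),end=' ; ')
go([*((a+b)/2),.0102],178.5)
```

```text
[0.63887393 0.07674236] [0.71448201 0.07387045] [0.67667797 0.07530641] 0.075662603904428 177.82470819911273
198 270 284 ; 206 270 284 ; 214 272 282 ; 220 272 283 ; 230 271 283 ; 240 271 283 ; 250 270 284 ; 258 269 284 ; xyz [-1.89  0.23 12.53] tw [-0.  -0.  -0.6] t 13.07
```

Call:
{"fn": "apply_moves", "kwargs": {"xyz": [[-1.85,0.2,4],[-1.85,0.2,8],[-1.85,0.2,10],[-1.85,0.2,11.5],[-1.85,0.2,12],[-1.85,0.2,12],[-1.85,0.2,12]], "twist": [[0,0,0],[0,0,0],[0,0,0],[0,0,0],[0,0,0],[0,0,0],[0,0,0]], "gripper": [45,45,45,45,45,45,45]}}

```text
t: 13.95
tool_pos: [0.6773, 0.0751, 0.017]
orientation: [0.055, 3.139, 0.0]
contact_force: [0.3, 0.3, -0.4]
width: 0.0415
gripper_force: 0.0
```

Run:
```python
from h import *
s=ctrl.state();print(s['tool_pos'])
c=ctrl.get_calibration('wrist');im=snap('wrist','w7.png')
hsv=cv2.cvtColor(im,cv2.COLOR_BGR2HSV);m=cv2.inRange(hsv,(22,120,60),(35,255,255))
n,l,st,ce=cv2.connectedComponentsWithStats(m)
for i in range(1,n):
    if st[i,4]>100: print(st[i],ce[i].round(1),ray('',*ce[i],.010,c).round(4))
u,v,w,h=st[[i for i in range(1,n) if 240<ce[i][0]<310 and st[i,4]>100][0],:4]
print('cap end',ray('',u+w/2,v,.009,c),'cap base',ray('',u+w/2,v+h-.5,.0135,c))
go([.676,.075,.0100],178)
```

```text
[0.67732709 0.075085   0.01700373]
[  4   0  26  15 306] [16.7  6.7] [ 0.5358 -0.0503  0.01  ]
[430  13  30  35 491] [444.5  30.4] [0.554  0.1662 0.01  ]
[ 367   43   68   84 1093] [401.2  84.1] [0.5787 0.146  0.01  ]
[264 199  26  28 681] [276.1 212.4] [0.6474 0.0766 0.01  ]
[361 305  13  56 217] [368.8 333.8] [0.7346 0.1365 0.01  ]
[175 311  10  49 190] [178.3 336.7] [0.7322 0.0072 0.01  ]
cap end [0.63936833 0.07739371 0.009     ] cap base [0.65512935 0.07682555 0.0135    ]
xyz [ 0.12 -0.01  0.69] tw [ 0.   0.1 -0. ] t 14.0
```

Call:
{"fn": "apply_moves", "kwargs": {"xyz": [[0.2,0.05,0.4],[0.2,0.05,0.7],[0.2,0.05,0.7],[0.2,0.05,0.7],[0.2,0.05,0.7],[0.2,0.05,0.7],[0.2,0.05,0.7]], "twist": [[0,0,0],[0,0,0],[0,0,0],[0,0,0],[0,0,0],[0,0,0],[0,0,0]], "gripper": [45,45,45,5,5,5,5]}}

```text
t: 14.88
tool_pos: [0.6746, 0.0756, 0.0088]
orientation: [-0.055, -3.141, 0.0]
contact_force: [-0.6, -0.2, -1.0]
width: 0.0114
gripper_force: 30.0
```

Run:
```python
from h import *
go([.5096,-.0200,.13],96.4)
```

```text
xyz [ 16.16 -10.13 -12.12] tw [-0.  -0.  81.6] t 14.88
```

Call:
{"fn": "apply_moves", "kwargs": {"xyz": [[0,0,-3],[0,0,-8],[2,-1,-12],[5,-3,-12],[8,-5,-12],[11,-7,-12],[14,-9,-12],[16.2,-10.1,-12.1],[16.2,-10.1,-12.1],[16.2,-10.1,-12.1]], "twist": [[0,0,0],[0,0,10],[0,0,20],[0,0,30],[0,0,40],[0,0,50],[0,0,60],[0,0,70],[0,0,80],[0,0,81.6]], "gripper": [5,5,5,5,5,5,5,5,5,5]}}

```text
t: 16.12
tool_pos: [0.5093, -0.0198, 0.1302]
orientation: [2.093, 2.342, 0.0]
contact_force: [-0.7, 0.6, 0.1]
width: 0.0113
gripper_force: 30.0
```

Call:
{"fn": "apply_moves", "kwargs": {"xyz": [[0,0,0],[0,0,0]], "twist": [[0,0,0],[0,0,0]], "gripper": [5,5]}}

```text
t: 16.38
tool_pos: [0.5093, -0.0194, 0.1297]
orientation: [-2.091, -2.344, -0.0]
contact_force: [0.1, -0.5, 0.7]
width: 0.0119
gripper_force: 30.0
```

Run:
```python
from h import *
import json
s=ctrl.state();print(s['tool_pos'],s['width']);z=s['tool_pos'][2]-.0018
c=ctrl.get_calibration('wrist');im=snap('wrist','w8.png')
json.dump({k:np.array(v).tolist() for k,v in c.items()},open('w8.json','w'))
g=im.sum(2)//3
print('tcp axis px',proj('',[*s['tool_pos'][:2],z],c))
for u in(258,294):print(u,'rows158-192',g[156:192,u].tolist())
print('cap col',[p.tolist() for p in im[190:240,274]])
print('lower',[p.tolist() for p in im[270:310,274]])
print('row210',g[212,255:295].tolist())
go([.5096,-.02,.06],96.4)
```

```text
[ 0.50934941 -0.01937554  0.12970395] 0.011870334517536064
tcp axis px [274.33369368 260.58745833]
258 rows158-192 [138, 96, 54, 60, 73, 77, 75, 75, 76, 74, 74, 74, 74, 74, 73, 74, 74, 74, 75, 75, 74, 74, 75, 79, 87, 92, 99, 112, 118, 119, 120, 119, 121, 132, 143, 146]
294 rows158-192 [104, 63, 77, 107, 108, 89, 76, 74, 75, 75, 76, 76, 75, 75, 74, 76, 74, 75, 73, 73, 74, 74, 75, 84, 92, 91, 101, 115, 119, 120, 120, 120, 123, 129, 142, 148]
cap col [[142, 147, 151], [152, 152, 149], [151, 152, 149], [150, 151, 149], [150, 151, 149], [151, 151, 149], [149, 150, 148], [150, 151, 149], [150, 152, 149], [149, 151, 149], [150, 151, 149], [150, 151, 148], [150, 150, 147], [151, 151, 148], [151, 151, 148], [140, 145, 145], [96, 129, 137], [34, 118, 134], [0, 115, 133], [0, 116, 134], [0, 117, 135], [0, 134, 153], [0, 156, 177], [0, 164, 185], [0, 164, 185], [0, 163, 185], [0, 163, 185], [0, 162, 184], [0, 163, 185], [0, 163, 185], [0, 162, 184], [0, 163, 184], [0, 162, 184], [0, 162, 184], [0, 162, 184], [0, 162, 184], [0, 163, 184], [0, 162, 184], [0, 163, 184], [0, 163, 184], [0, 163, 184]
[... 380 characters left out ...]
5, 122], [138, 135, 123], [138, 135, 123], [137, 133, 121], [136, 133, 121], [139, 136, 123], [179, 176, 162], [220, 217, 202], [231, 228, 213], [231, 227, 213], [230, 226, 212], [230, 225, 211], [230, 225, 211], [230, 226, 211], [229, 225, 210], [230, 226, 212], [229, 226, 211], [230, 226, 212], [229, 225, 211], [230, 226, 212], [226, 221, 207], [203, 198, 184], [172, 168, 154], [191, 187, 173], [222, 218, 204], [230, 226, 212], [230, 226, 212]]
row210 [173, 177, 177, 172, 158, 135, 109, 92, 92, 92, 92, 97, 105, 111, 111, 111, 111, 112, 111, 111, 110, 111, 110, 111, 110, 108, 101, 94, 93, 94, 94, 98, 118, 133, 140, 142, 143, 144, 144, 143]
xyz [-0.06  0.03  6.97] tw [-0.  -0.   0.1] t 16.43
```

Run:
```python
from h import *
import json
c=json.load(open('w8.json'));z=.1279;d=np.array([-.111,.994]);T=np.array([.50935,-.01938])
for n,u,v,zz in(('end top',274,211,z+.007),('end low',274,206.4,z-.005),('cap base',274,236,z+.0065),('foot bd',274,305,z+.0063)):
    p=ray('',u,v,zz,c)[:2];print(n,p.round(4),((p-T)@d).round(4))
```

```text
end top [0.5054 0.0134] 0.033
end low [0.5054 0.0131] 0.0328
cap base [ 0.5071 -0.0014] 0.0181
foot bd [ 0.5122 -0.0459] -0.0266
```

Yellow measures about 70 mm and sits about 2 mm off the grip centre. I'll compensate for that and lower in stages.

Call:
{"fn": "apply_moves", "kwargs": {"xyz": [[0.1,0.03,3],[0.1,0.03,5.5],[0.1,0.03,7],[0.1,0.03,7.6],[0.1,0.03,8],[0.1,0.03,8.4],[0.1,0.03,8.8],[0.1,0.03,9]], "twist": [[0,0,0],[0,0,0],[0,0,0],[0,0,0],[0,0,0],[0,0,0],[0,0,0],[0,0,0]], "gripper": [5,5,5,5,5,5,5,5]}}

```text
t: 17.42
tool_pos: [0.5094, -0.0188, 0.0398]
orientation: [2.094, 2.342, -0.0]
contact_force: [0.3, 0.3, 0.3]
width: 0.0113
gripper_force: 30.0
```

No contact with the tube's underside 8 mm below the cheek tops, so it fits. I'll go on down to the ledges.

Call:
{"fn": "apply_moves", "kwargs": {"xyz": [[0,0,0.4],[0,0,0.8],[0,0,1.2],[0,0,1.45],[0,0,1.55],[0,0,1.6],[0,0,1.6]], "twist": [[0,0,0],[0,0,0],[0,0,0],[0,0,0],[0,0,0],[0,0,0],[0,0,0]], "gripper": [5,5,5,5,5,5,5]}}

```text
t: 18.3
tool_pos: [0.5094, -0.0187, 0.0239]
orientation: [2.094, 2.342, 0.0]
contact_force: [-0.3, 0.6, -0.4]
width: 0.0116
gripper_force: 30.0
```

Call:
{"fn": "apply_moves", "kwargs": {"xyz": [[0,0,0.05],[0,0,0.1],[0,0,0.15],[0,0,0.17],[0,0,0.17]], "twist": [[0,0,0],[0,0,0],[0,0,0],[0,0,0],[0,0,0]], "gripper": [5,5,5,5,5]}}

```text
t: 18.92
tool_pos: [0.5094, -0.0187, 0.0226]
orientation: [2.094, 2.342, -0.001]
contact_force: [-1.9, -0.9, 6.1]
width: 0.0117
gripper_force: 30.0
```

Seated on the ledges at the expected height with 6 N. Hold.

Call:
{"fn": "apply_moves", "kwargs": {"xyz": [[0,0,0],[0,0,0],[0,0,0],[0,0,0],[0,0,0],[0,0,0],[0,0,0],[0,0,0]], "twist": [[0,0,0],[0,0,0],[0,0,0],[0,0,0],[0,0,0],[0,0,0],[0,0,0],[0,0,0]], "gripper": [5,5,5,5,5,5,5,5]}}

```text
t: 19.92
tool_pos: [0.5095, -0.0187, 0.0226]
orientation: [2.094, 2.342, -0.0]
contact_force: [-1.7, 0.8, 6.0]
width: 0.0117
gripper_force: 30.0
```

Run:
```python
from h import *
go([.482,-.306,.11],97.8)
```

```text
xyz [-28.24  -5.93  -8.72] tw [ 0.   0.  -1.4] t 19.93
```

Call:
{"fn": "apply_moves", "kwargs": {"xyz": [[0,0,-1],[0,0,-3],[0,0,-6],[-2,-0.5,-8.7],[-7,-1.5,-8.7],[-13,-2.7,-8.7],[-19,-4,-8.7],[-25,-5.2,-8.7],[-28.2,-5.9,-8.7],[-28.2,-5.9,-8.7]], "twist": [[0,0,0],[0,0,0],[0,0,0],[0,0,0],[0,0,-1.4],[0,0,-1.4],[0,0,-1.4],[0,0,-1.4],[0,0,-1.4],[0,0,-1.4]], "gripper": [5,5,5,5,5,5,5,5,5,5]}}

```text
t: 21.18
tool_pos: [0.4811, -0.309, 0.1092]
orientation: [2.072, 2.361, -0.001]
contact_force: [-1.1, 0.8, -0.7]
width: 0.0112
gripper_force: 30.0
```

Run:
```python
from h import *
s=ctrl.state();print(s['tool_pos'],s['width'])
go([.482,-.306,.0145],97.8)
```

```text
[ 0.48111728 -0.30895346  0.10924672] 0.0112178210087417
xyz [0.29 0.13 9.47] tw [-0.   0.1 -0.3] t 21.18
```

Call:
{"fn": "apply_moves", "kwargs": {"xyz": [[0.2,0.1,3],[0.2,0.1,6],[0.2,0.1,8],[0.2,0.1,9],[0.2,0.1,9.3],[0.2,0.1,9.5],[0.2,0.1,9.5]], "twist": [[0,0,0],[0,0,0],[0,0,0],[0,0,0],[0,0,0],[0,0,0],[0,0,0]], "gripper": [5,5,5,5,5,5,5]}}

```text
t: 22.05
tool_pos: [0.4833, -0.3037, 0.0147]
orientation: [2.065, 2.367, 0.0]
contact_force: [-0.4, 0.2, -0.2]
width: 0.0112
gripper_force: 30.0
```

Call:
{"fn": "apply_moves", "kwargs": {"xyz": [[0,0,0.05],[0,0,0.1],[0,0,0.1]], "twist": [[0,0,0],[0,0,0],[0,0,0]], "gripper": [5,5,5]}}

```text
t: 22.42
tool_pos: [0.4829, -0.3034, 0.0132]
orientation: [2.065, 2.367, -0.0]
contact_force: [-1.5, 0.4, -0.4]
width: 0.0115
gripper_force: 30.0
```

Call:
{"fn": "apply_moves", "kwargs": {"xyz": [[0,0,0.05],[0,0,0.09],[0,0,0.09]], "twist": [[0,0,0],[0,0,0],[0,0,0]], "gripper": [5,5,5]}}

```text
t: 22.8
tool_pos: [0.483, -0.3035, 0.0126]
orientation: [2.065, 2.367, -0.001]
contact_force: [-1.8, 0.4, 4.6]
width: 0.0119
gripper_force: 30.0
```

Call:
{"fn": "apply_moves", "kwargs": {"xyz": [[0,0,0],[0,0,0],[0,0,0],[0,0,0],[0,0,0],[0,0,-2],[0,0,-6],[0,0,-12],[0,0,-16],[0,0,-16]], "twist": [[0,0,0],[0,0,0],[0,0,0],[0,0,0],[0,0,0],[0,0,0],[0,0,0],[0,0,0],[0,0,0],[0,0,0]], "gripper": [15,18,24,35,40,40,40,40,40,40]}}

```text
t: 24.05
tool_pos: [0.4839, -0.3044, 0.1762]
orientation: [2.062, 2.363, -0.001]
contact_force: [0.6, -0.9, -0.7]
width: 0.0368
gripper_force: 0.0
```

Run:
```python
from h import *
a=cv2.imread('pics/w5.png');b=snap('wrist','w9.png');t=snap('top','top1.png')
v=lambda i:cv2.resize(i,(400,300),interpolation=cv2.INTER_AREA)
cv2.imwrite('pics/fin.png',cv2.vconcat([cv2.hconcat([v(a),v(b)]),cv2.hconcat([v(t),v(cv2.imread('pics/top0.png'))])]))
```

```text
(no output)
```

View pics/fin.png

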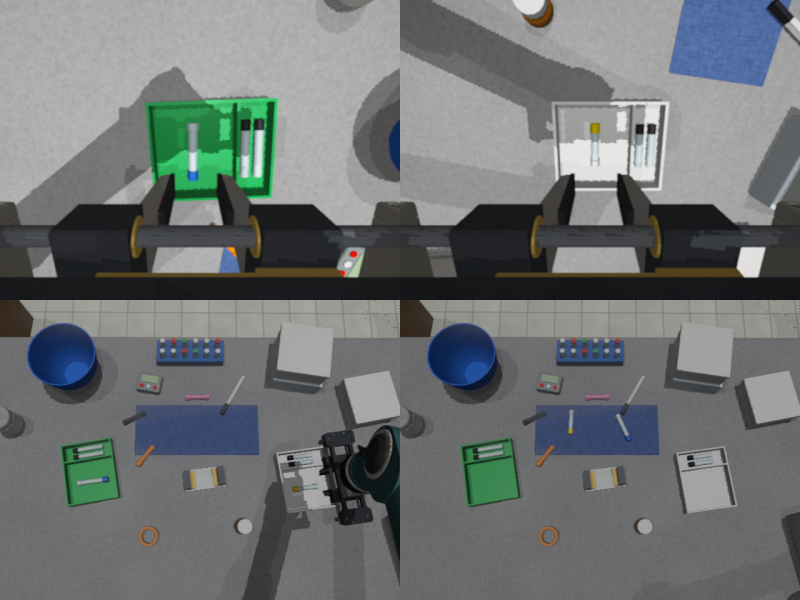

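The blue tube lies flat in the large green compartment at (193,150) and the yellow tube in the large white compartment at (595,140). Nothing else has moved, and the robot is clear of everything.

```bash
python3 -c "
from workcell import ctrl
print(ctrl.job_done())"
```

```text
the job is handed in; nothing more can be done
None
```

Done and handed in at about 24 s: the blue-capped tube stayed on the cheek tops (84 mm) and is in the green tray, the yellow-capped tube went down onto the ledges (70 mm) and is in the white tray, and nothing else was moved.

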